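# Shut the coolant cap and click the bead drill's start key

## Robot

A 7-joint arm with a two-finger parallel gripper is mounted at the origin on the work surface. World frame = base frame: x ahead of the robot, y to its left, z up, the work surface at z = 0. Lengths are in m, angles in rad, forces in N, time in s.
With the tool pointing down it reaches from about 0.4 to 0.925 m from the base axis. Payload 5.6 kg.
Tool frame: the origin (TCP) lies midway between the tips of the shut fingers; the grasp point (between the pads) lies 19 mm behind it (grip_depth is the distance from the TCP to the grasp point, in m); z points along the fingers, y is the line along which they close (so a half turn about z gives the same grasp; the last joint's range is limited). The gripper opens to 85 mm and grips with 20 to 120 N. Pads are 22 mm wide; open, the fingers measure 114 mm over their backs; the gripper's body (76 mm by 85 mm) begins 54 mm behind the grasp point. The pads swing forward as they close: fully open they stand 13 mm farther back than shut.
Start: joints at [-1.209, 0.468, -0.012, 1.603, 0.006, 1.071, -0.056], TCP at [0.256, 0.597, 0.231] pointing down, gripper open.
Joint ranges: [-2.53, 2.53], [-0.31, 2.02], [-1.57, 1.55], [0.28, 2.44], [-1.29, 4.43], [0.15, 1.84], [-2.92, 2.92]. Speed limits (rad/s): [2.57, 2.57, 3.14, 3.14, 3.14, 3.14, 3.14].

## Interface

Orientations are given as a unit quaternion [x, y, z, w].
In Python, from workcell import * gives the robot as it stands.
- The arm moves only by the tool send_rows, never from a script. Its argument "motion" is a list of rows, each an object with "grip": the closure, from -1 (fully open) to 1 (shut); "offset": the shift along the tool's x, y, z in m, a list of three; "turn": the turn about the tool's z in rad. In form: [{"grip": grip, "offset": [tx, ty, tz], "turn": turn}, ...]. A call has exactly 5 rows; each row is the pose to reach, as a shift and turn from the pose commanded when the call began, along the tool's axes at that moment; what a row does not reach only later rows make up. A row lasts 1/8 s, in which the tool goes at most 62.5 mm and 10.7 degrees, less where a joint would pass 70% of its speed; a pose out of reach is approached as far as the arm can. A call with a gripper value outside its range is refused whole. The fingers move at their own pace and stop on an object; the grip force is fixed at half the most. Time passes only in rows, so rows that repeat a pose let the fingers close, or fill a call up. It gives the time, the measured TCP pose, the force, the opening and the grip force at its end, in the units of the state.
- state(): the state, without advancing time (a new reading comes with each control period).
- snapshot(name): name is "scene" or "top"; returns a dict with "image" (420x560x3 uint8, red, green, blue), "vfov" (degrees; the focal length in pixels is half the picture's height over the tangent of half this angle, whatever the lens; pixels are square), "cx", "cy" (the principal point, pixels), "k1" (the pictures are not rectified: a ray, as slopes to the right and down, at radius r is drawn at 1 + k1 r^2 times it, then the intrinsics apply), "world_to_cam" (4x4, takes a point from world to camera coordinates). Camera axes: x right, y up, looking along -z (the intrinsics and any distortion apply to the point x, -y, -z); pixel columns grow to the right and rows downward; lengths in m; the calibration is good to about 2 mm. A picture is of the moment at which its call begins. There is no depth.
- close_job(): hands the job in; it is judged then, once.
The state is a dict: "clock": time; "q": joint angles; "qd": joint speeds; "tau": joint torques, N m; "position": TCP position; "eef_rot": TCP orientation; "force": force on the tool from outside, world axes, zero at the start; "moment": the same for the moment, N m; "width": opening from 0.0 (shut) to 1.0 (fully open); "grip_force": force on a finger pad.
Only numpy, scipy, OpenCV 4.12 (cv2) and the standard library are available. Lean on these libraries where they do the work, as an engineer would, in place of code of your own. Each camera call takes 0.05 s, during which the arm holds its last target. There are 200 camera calls.

## Task

Get the bead drill going: first screw the winged cap of the taller coolant canister fully shut (clockwise until it stops). Then press the round dome key in the middle of the drill's sloped panel just until you feel it click, no further, and let it spring back. Do not press the square keys beside it, and leave the other things on the bench where they are.

Things in the scene. Friction and masses are not known exactly. Their poses are not given: they have to be found in the camera images.
- drill: Bench bead drill, fixed: steel bed 200 x 340 mm, green motor housing 130 x 150 mm, top 154 mm high, on its right half (own -y), low work head with two brass jaws on its left half. Origin: centre of the bed's underside on the table; own x points away from the control panel, z up. The panel stands in front (own -x) of the housing.
- panel (a point): Centre of the face of the drill's sloped aluminium control panel, 100 mm in front (-x) and 75 mm to -y of the drill's origin, 61 mm high; axes as the drill's. The face is 170 mm wide, 110 mm up the slope, leans 25 degrees from level and looks up and towards the robot. Three black rubber keys in a level row: square, round, square.
- visor (a point): Middle of the front lower edge of a steel splash guard, 170 mm wide: a shelf 12 mm thick juts from the housing over the panel's top to 82 mm in front of the drill's origin, underside 148 mm high, and an upright plate 8 mm thick stands on that edge up to 223 mm; axes as the drill's. A gripper straight above the keys hits it: come in tilted, along the key's axis.
- start_key_top (a point): Centre of the top of the start key: the round key in the middle of the panel, 28 mm across (flat top about 20 mm), 12 mm proud of the panel, top 72 mm above the table. Moves with the key. z axis: out of the panel along the key's axis, 25 degrees from vertical; y axis: level, along the row of keys; x axis: up the slope.
- start_key (a joint): Press depth of the start key, m; 0 at rest, hard bottom 0.009. Tactile dome: about 2 N at first, a peak of 5.3 N at 1.8 mm, then drops (the click) to 2.3 N at 4.6 mm, is back at 5.3 N at 6.3 mm and climbs on (7.3 N at 7 mm). Clicked: clearly into the drop, 3 to 6 mm deep; deeper than 7 mm crushes the dome. Springs back when let go.
- canister: Taller white coolant canister, fixed in a steel foot: 64 x 110 mm, long side along its own y, origin under its centre on the table; shoulder 107 mm high, neck top 115 mm. Two small ribs on the shoulder lie on its long middle line, either side of the neck. Carries the winged cap. Stands in the near or the far of two places, the short canister in the other.
- cap_grip (a point): Middle of the bar (wing) on the canister's black cap, on the turning axis, 141 mm above the table. The cap is a disc 52 mm across, 14 mm high; the bar is 12 mm thick, 48 mm long, from 129 to 153 mm above the table. y axis: along the bar; x axis: across it (squeeze along x); z up. Turns with the cap.
- cap (a joint): Angle of the captive cap about its vertical axis, rad: 0 = fully shut at its stop, bar in line with the canister's long side and ribs; positive = loosened, anticlockwise from above (up to 1.7; starts 0.7 to 1.4). Turn clockwise to shut. It neither rises nor comes off, and stays where it is left (friction about 0.08 N m).
- left_key (a joint): Press depth, m, of the square key (20 x 20 mm, 8 mm proud) whose centre is 57 mm to +y of the start key along the row; not to be pressed (soft spring, 1 N at start, 4 mm travel).
- right_key (a joint): The same for the square key 57 mm to -y of the start key; not to be pressed.
- short_can: Bystander: shorter white canister, 64 x 90 mm, with a smooth round black cap, 87 mm high in all, fixed; origin under its centre.
- bead_dish: Bystander, loose: white bowl 96 mm across, 30 mm high; origin under its centre.
- screwdriver: Bystander, loose: screwdriver 150 mm long, lying.
- bit_case: Bystander, loose: flat grey case 55 x 85 x 18 mm; origin under its centre.
- bead_jar: Bystander, loose: glass jar 56 mm across, 75 mm high; origin under its centre.
- mug: Bystander, loose: blue mug 76 mm across, 90 mm high; origin under its centre.
- wrench: Bystander, loose: wrench 140 mm long, lying.
- oil_tin: Bystander, loose: aluminium tin 52 mm across, 45 mm high; origin under its centre.

How it is judged:
On the way, in this order (a step that is already met when the one before it is completed fails the run):
1. the winged cap is screwed shut (within 0.12 rad of its stop) (value of joint cap below 0.12 rad), for 0.1 s.
2. the start key is pressed past its force peak, into the click (deeper than 2.8 mm) (value of joint start_key above 0.0028 m), for 0.02 s.
At the end, for the whole second after the job is handed in: The cap is within 0.12 rad of its shut stop, the start key has been clicked and has sprung back (less than 1 mm in), and the square keys are up (less than 1 mm in) (value of joint cap below 0.12 rad and value of joint each of start_key, left_key, right_key below 0.001 m); the robot touches nothing.
It fails at once if the start key pressed on beyond its click (deeper than 7 mm) (value of joint start_key above 0.007 m).
It fails at once if a square key pressed (deeper than 2 mm) (value of joint any of left_key, right_key above 0.002 m).
It fails at once if a loose bystander moved more than 30 mm (distance of any of bead_dish, screwdriver, bit_case, bead_jar, mug, wrench, oil_tin from where it was at the start of the episode above 0.03 m).
It also fails if it takes over 64 s, if anything falls off the work surface, if the arm or the gripper's body presses on something with over 40 N, if the wrist force passes 120 N, or if a joint passes its speed limit or range.

## Working session

There is one attempt and no reset: what is moved stays moved. The work goes in short steps, Python scripts to look and compute and a tool call to move; the robot and the scene stay as the last step left them, time stands still between calls to the robot, and variables do not carry over. Pictures are saved under pics/ and viewed, at most 10 in all, crops included, and the job is handed in when it is done.

Besides the shell and the picture viewer there is one more tool, called after "Call:" in YAML: its name, and indented under it one key for each argument. send_rows: Moves the arm, as the interface text tells. Its arguments: {"type":"object","properties":{"motion":{"type":"array"}},"required":["motion"]}

```bash
mkdir -p pics; python3 - <<'E'
from workcell import *
import cv2,pickle
d={}
for n in("scene","top"):
    s=snapshot(n);d[n]=s
    cv2.imwrite(f"pics/{n}0.png",s["image"][:,:,::-1])
    print(n,{k:v for k,v in s.items() if k!="image"})
pickle.dump(d,open("s0.pkl","wb"))
print(state())
E
```

```text
scene {'vfov': 44.001231174466305, 'cx': 274.39614256749394, 'cy': 210.35470450826003, 'k1': 0.01947263601829864, 'world_to_cam': array([[-0.08099982,  0.99668108,  0.00811457,  0.01483218],
       [-0.72274324, -0.06433937,  0.68811529,  0.32744025],
       [ 0.68635358,  0.04987246,  0.72555599, -1.9758754 ],
       [ 0.        ,  0.        ,  0.        ,  1.        ]])}
top {'vfov': 46.84476083758499, 'cx': 279.38043144428696, 'cy': 209.92137264345843, 'k1': -0.09635935647156442, 'world_to_cam': array([[ 0.01358365, -0.99988682,  0.00646851,  0.02861687],
       [ 0.98032565,  0.01459135,  0.19684695, -0.57536164],
       [-0.19691905,  0.00366734,  0.98041289, -1.14618726],
       [ 0.        ,  0.        ,  0.        ,  1.        ]])}
{'clock': 0.1, 'q': array([-1.20898457,  0.46828931, -0.01159431,  1.60355803,  0.00600312,
        1.07139462, -0.05629329]), 'qd': array([-0.00066058, -0.00193628,  0.00041604, -0.00301072,  0.00113183,
       -0.00073554, -0.00026831]), 'tau': array([ 1.87876933e-03, -5.33520126e+01,  2.21066148e-02, -2.51967663e+01,
        1.15054351e-02,  4.35393507e-03,  1.20159311e-05]), 'position': array([0.25586414, 0.59696417, 0.23042248]), 'eef_rot': array([ 2.01057811e-01,  9.79579045e-01, -8.01105247e-04, -1.01652813e-04]), 'force': array([-0.37006518, -0.01531256, -0.00389752]), 'moment': array([-0.03414165, -0.03776015,  0.00842688]), 'grip_force': 0.0, 'width': 1.002533361128039}
```

View pics/scene0.png

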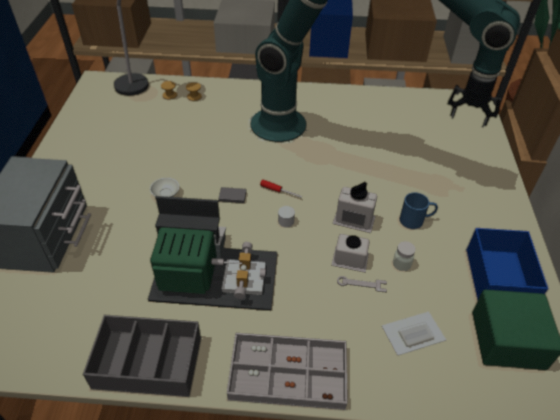

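View pics/top0.png

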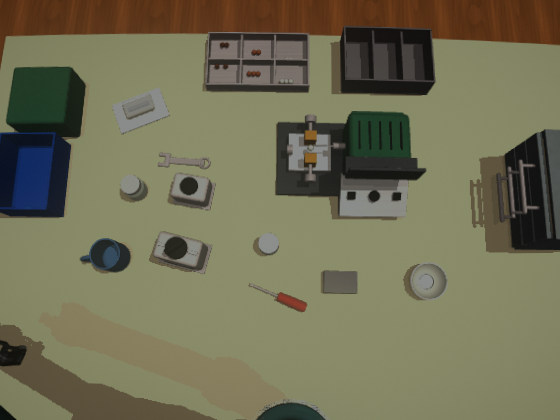

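Scene view: tall canister with winged cap at about (357,205), short one at (352,250). Top view: winged cap near (176,248), short can at (190,188), and the three panel keys near (351/374/397,196).

```bash
cat > h.py <<'E'
import numpy as np,cv2,pickle
def ray(s,u,v):
    f=210/np.tan(np.radians(s["vfov"])/2)
    K=np.array([[f,0,s["cx"]],[0,f,s["cy"]],[0,0,1]])
    p=cv2.undistortPoints(np.array([[[u,v]]],float),K,np.array([s["k1"],0,0,0,0]))[0,0]
    R=s["world_to_cam"][:3,:3];t=s["world_to_cam"][:3,3]
    return -R.T@t, R.T@np.array([p[0],-p[1],-1])
def at(s,u,v,z):
    o,d=ray(s,u,v); return o+d*(z-o[2])/d[2]
def proj(s,P):
    f=210/np.tan(np.radians(s["vfov"])/2)
    c=s["world_to_cam"]@np.append(P,1); x,y=c[0]/-c[2],-c[1]/-c[2]; r=1+s["k1"]*(x*x+y*y)
    return s["cx"]+f*x*r,s["cy"]+f*y*r
E
python3 - <<'E'
import pickle,cv2,numpy as np
d=pickle.load(open("s0.pkl","rb"))
t=d["top"]["image"][:,:,::-1];s=d["scene"]["image"][:,:,::-1]
def c(im,x,y,w,h,k): 
    a=im[y:y+h,x:x+w]; a=cv2.resize(a,None,fx=k,fy=k,interpolation=cv2.INTER_CUBIC); return np.clip(a.astype(float)*1.4,0,255).astype(np.uint8)
A=c(t,145,225,75,55,5);B=c(t,330,165,85,55,5);C=c(s,330,175,75,60,5);D=c(s,150,190,85,60,5)
def pad(a):
    o=np.zeros((300,425,3),np.uint8);o[:a.shape[0],:a.shape[1]]=a[:300,:425];return o
m=np.vstack([np.hstack([pad(A)[:, :375],pad(B)]),np.hstack([pad(C)[:, :375],pad(D)])])
cv2.imwrite("pics/crops.png",m);print(m.shape)
E
```

```text
(600, 800, 3)
```

View pics/crops.png

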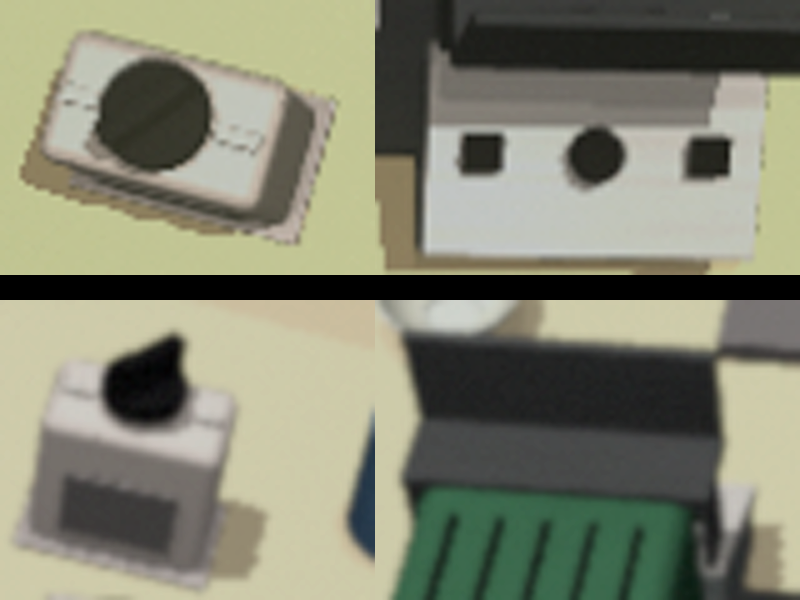

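The crops show the ribs at top pixels about (161,243.6) and (193,253), the disc centre near (176,248), and the keys near (351.2,195.6), (374.2,196) and (396.6,196.4). The bar runs faintly diagonal, lower left to upper right.

```bash
python3 - <<'E'
import pickle,cv2,numpy as np
from h import *
d=pickle.load(open("s0.pkl","rb"));T=d["top"];S=d["scene"]
print("cams",ray(T,280,210)[0],ray(S,280,210)[0])
g=cv2.cvtColor(T["image"],cv2.COLOR_RGB2GRAY)
k=6
def cents(x,y,w,h,th):
    a=cv2.resize(g[y:y+h,x:x+w],None,fx=k,fy=k,interpolation=cv2.INTER_CUBIC)
    n,l,st,c=cv2.connectedComponentsWithStats((a<th).astype(np.uint8))
    return [((c[i]+.5)/k-.5+[x,y],st[i]/k) for i in range(1,n) if st[i][4]>200]
for c,st in cents(343,188,62,18,70): print("key",c,st[2:4],at(T,*c,.0683),at(T,*c,.0693))
for c,st in cents(160,232,32,32,50): print("cap",c,st[:4],at(T,*c,.129),at(T,*c,.136))
a,b=at(T,161,243.6,.108),at(T,193,253,.108);print("ribs",a,b,(a+b)/2,np.degrees(np.arctan2(*(b-a)[[1,0]])))
# canister shoulder contour & foot
def crop(s,x,y,w,h,k,gain):
    a=cv2.resize(s["image"][y:y+h,x:x+w,::-1],None,fx=k,fy=k,interpolation=cv2.INTER_CUBIC).astype(float)
    return np.clip(a*gain,0,255).astype(np.uint8)
A=crop(T,158,232,36,36,11,5);B=crop(S,345,175,36,36,11,6)
cv2.imwrite("pics/cap.png",np.hstack([A,B]))
E
```

```text
cams [0.33794694 0.0412124  1.23680984] [1.59400579 0.10482612 1.20817124]
key [373.65143121 195.6501385 ] [11.5 12. ] [ 0.61231453 -0.19699065  0.0683    ] [ 0.61207973 -0.1967868   0.0693    ]
key [350.82790015 195.27555066] [8.66666667 8.        ] [ 0.61235073 -0.13993918  0.0683    ] [ 0.6121159  -0.13978415  0.0693    ]
key [396.16324965 196.0695258 ] [9.         8.16666667] [ 0.61216861 -0.25358197  0.0683    ] [ 0.61193393 -0.25332968  0.0693    ]
cap [175.40735769 247.76561024] [ 4.33333333  5.5        22.5        21.66666667] [0.46799422 0.27531468 0.129     ] [0.46717248 0.27383544 0.136     ]
ribs [0.47969591 0.31445099 0.108     ] [0.45887459 0.23767305 0.108     ] [0.46928525 0.27606202 0.108     ] -105.17304589427435
```

View pics/cap.png

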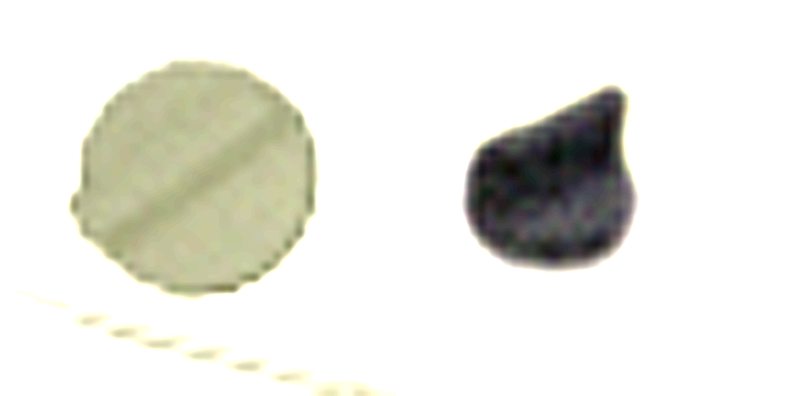

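The zoom shows the bar as a dark line from about (168,253.8) to (183.9,242.5) in the top picture, roughly 50° loose. Next I'll compute the bar angle and the first move.

```bash
cat >> h.py <<'E'
from scipy.spatial.transform import Rotation as Ro
def plan(st,pos,yaw=None):
    R=Ro.from_quat(st["eef_rot"]).as_matrix(); y=np.degrees(np.arctan2(R[1,1],R[0,1]))
    print("clk %.2f"%st["clock"],"pos",np.round(st["position"],4),"yaw_y %.2f"%y,"F",np.round(st["force"],2),"w %.3f"%st["width"],"gf %.1f"%st["grip_force"],"q7 %.2f"%st["q"][6])
    print("tilt z",np.round(R[:,2],4),"offset",np.round(R.T@(np.array(pos)-st["position"]),4),"turn",None if yaw is None else round(np.radians(y-yaw),4))
E
python3 - <<'E'
from workcell import *
from h import *
d=pickle.load(open("s0.pkl","rb"));T=d["top"]
a,b=at(T,168,253.8,.141),at(T,183.9,242.5,.141);print(a,b,np.degrees(np.arctan2(*(a-b)[[1,0]])))
plan(state(),[.4685,.2755,.20],35.5)
E
```

```text
[0.45249304 0.28903368 0.141     ] [0.47899637 0.25390522 0.141     ] 127.03341622813453
clk 0.10 pos [0.2559 0.597  0.2304] yaw_y 66.80 F [-0.37 -0.02 -0.  ] w 1.003 gf 0.0 q7 -0.06
tilt z [-5.0e-04 -1.5e-03 -1.0e+00] offset [-0.3221 -0.2117  0.0308] turn 0.5463
```

Call:
send_rows:
  motion:
    - {"grip":-1,"offset":[-0.06,-0.04,0],"turn":0.1}
    - {"grip":-1,"offset":[-0.11,-0.075,0],"turn":0.2}
    - {"grip":-1,"offset":[-0.16,-0.11,0.0],"turn":0.3}
    - {"grip":-1,"offset":[-0.21,-0.14,0.0],"turn":0.4}
    - {"grip":-1,"offset":[-0.26,-0.17,0.01],"turn":0.52}

```text
clock: 0.72
position: [0.4293, 0.3372, 0.2218]
eef_rot: [0.448, 0.894, 0.001, 0.0]
force: [1.2, -0.4, -0.5]
width: 0.999
grip_force: 0.0
```

```bash
python3 - <<'E'
from workcell import *
from h import *
plan(state(),[.4685,.2755,.131],37)
E
```

```text
clk 0.72 pos [0.4293 0.3372 0.2218] yaw_y 36.79 F [ 1.2  -0.37 -0.46] w 0.999 gf 0.0 q7 -0.02
tilt z [ 0.0012  0.0012 -1.    ] offset [-0.0729 -0.0057  0.0908] turn -0.0037
```

Call:
send_rows:
  motion:
    - {"grip":-1,"offset":[-0.05,-0.004,0],"turn":0}
    - {"grip":-1,"offset":[-0.073,-0.006,0],"turn":0}
    - {"grip":-1,"offset":[-0.073,-0.006,0.03],"turn":0}
    - {"grip":-1,"offset":[-0.073,-0.006,0.03],"turn":0}
    - {"grip":-1,"offset":[-0.073,-0.006,0.03],"turn":0}

```text
clock: 1.35
position: [0.4672, 0.2774, 0.1917]
eef_rot: [0.446, 0.895, 0.0, 0.0]
force: [-0.6, 0.4, -0.7]
width: 1.0
grip_force: 0.0
```

```bash
python3 - <<'E'
from workcell import *
from h import *
s=snapshot("top");t=snapshot("scene")
plan(state(),[.4685,.2755,.131],37)
def crop(s,x,y,w,h,k):
    a=cv2.resize(s["image"][y:y+h,x:x+w,::-1],None,fx=k,fy=k,interpolation=cv2.INTER_CUBIC).astype(float)
    return np.clip(a*1.8,0,255).astype(np.uint8)
cv2.imwrite("pics/over.png",np.hstack([crop(s,130,205,90,90,4),crop(t,310,150,90,90,4)]))
E
```

```text
clk 1.45 pos [0.4675 0.2776 0.1922] yaw_y 37.06 F [ 0.02 -0.1   0.4 ] w 0.997 gf 0.0 q7 0.13
tilt z [ 1.1e-03  9.0e-04 -1.0e+00] offset [-0.0023 -0.0005  0.0612] turn 0.0011
```

View pics/over.png

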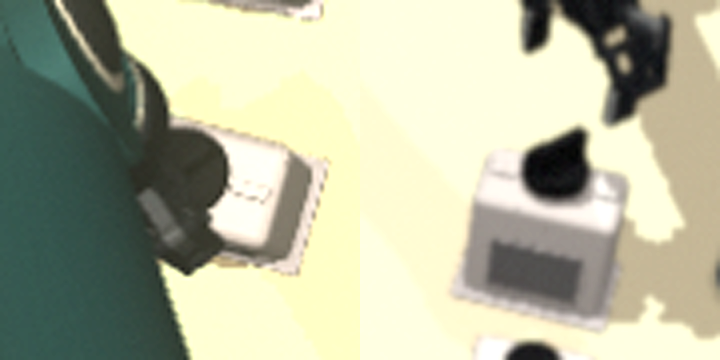

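The picture shows the open fingers straddling the cap. One finger sits at the lower left of the disc, which lines up with the squeeze direction across the bar.

Call:
send_rows:
  motion:
    - {"grip":-1,"offset":[-0.002,0,0.03],"turn":0}
    - {"grip":-1,"offset":[-0.002,0,0.06],"turn":0}
    - {"grip":-1,"offset":[-0.002,0,0.06],"turn":0}
    - {"grip":-0.3,"offset":[-0.002,0,0.06],"turn":0}
    - {"grip":0.3,"offset":[-0.002,0,0.06],"turn":0}

```text
clock: 2.08
position: [0.4692, 0.276, 0.1328]
eef_rot: [0.446, 0.895, 0.001, 0.001]
force: [0.6, 0.4, 0.5]
width: 0.605
grip_force: 0.0
```

Call:
send_rows:
  motion:
    - {"grip":1,"offset":[0,0,0],"turn":0}
    - {"grip":1,"offset":[0,0,0],"turn":0}
    - {"grip":1,"offset":[0,0,0],"turn":0}
    - {"grip":1,"offset":[0,0,0],"turn":0}
    - {"grip":1,"offset":[0,0,0],"turn":0}

```text
clock: 2.7
position: [0.4689, 0.2757, 0.132]
eef_rot: [0.446, 0.895, 0.001, 0.0]
force: [0.0, -1.0, 6.2]
width: 0.125
grip_force: 61.5
```

```bash
python3 - <<'E'
from workcell import *
from h import *
s=state();plan(s,[.4685,.2755,.131],-15);print(s["moment"])
E
```

```text
clk 2.70 pos [0.4689 0.2757 0.132 ] yaw_y 37.00 F [ 0.04 -0.99  6.24] w 0.125 gf 61.5 q7 0.16
tilt z [ 1.1e-03  9.0e-04 -1.0e+00] offset [ 0.0001 -0.0004  0.001 ] turn 0.9076
[ 0.00570999  0.14138356 -0.0694396 ]
```

Call:
send_rows:
  motion:
    - {"grip":1,"offset":[0,0,-0.001],"turn":0.1}
    - {"grip":1,"offset":[0,0,-0.001],"turn":0.22}
    - {"grip":1,"offset":[0,0,-0.001],"turn":0.34}
    - {"grip":1,"offset":[0,0,-0.001],"turn":0.46}
    - {"grip":1,"offset":[0,0,-0.001],"turn":0.58}

```text
clock: 3.32
position: [0.4695, 0.2759, 0.1321]
eef_rot: [0.685, 0.729, 0.001, 0.001]
force: [4.2, 1.9, -4.0]
width: 0.126
grip_force: 60.3
```

Call:
send_rows:
  motion:
    - {"grip":1,"offset":[0,0,0],"turn":0.1}
    - {"grip":1,"offset":[0,0,0],"turn":0.18}
    - {"grip":1,"offset":[0,0,0],"turn":0.24}
    - {"grip":1,"offset":[0,0,0],"turn":0.28}
    - {"grip":1,"offset":[0,0,0],"turn":0.28}

```text
clock: 3.95
position: [0.4698, 0.2759, 0.1321]
eef_rot: [0.779, 0.627, 0.002, 0.001]
force: [5.0, 3.2, -4.8]
width: 0.123
grip_force: 60.2
```

```bash
python3 - <<'E'
from workcell import *
from h import *
s=state();plan(s,[.4685,.2755,.131],-15);print(s["moment"])
E
```

```text
clk 3.95 pos [0.4698 0.2759 0.1321] yaw_y -12.29 F [ 4.96  3.16 -4.76] w 0.123 gf 60.2 q7 -0.59
tilt z [ 3.3e-03  9.0e-04 -1.0e+00] offset [-0.0007 -0.0012  0.0011] turn 0.0474
[ 0.50490583 -1.09146956 -0.09817135]
```

Call:
send_rows:
  motion:
    - {"grip":1,"offset":[0,0,0],"turn":0.02}
    - {"grip":1,"offset":[0,0,0],"turn":0.04}
    - {"grip":1,"offset":[0,0,0],"turn":0.06}
    - {"grip":1,"offset":[0,0,0],"turn":0.07}
    - {"grip":1,"offset":[0,0,0],"turn":0.07}

```text
clock: 4.58
position: [0.4699, 0.2759, 0.1321]
eef_rot: [0.799, 0.601, 0.002, 0.001]
force: [5.2, 1.8, -4.7]
width: 0.122
grip_force: 62.1
```

```bash
python3 - <<'E'
from workcell import *
from h import *
s=state();plan(s,[.4685,.2755,.131],-15);print(s["moment"])
E
```

```text
clk 4.58 pos [0.4699 0.2759 0.1321] yaw_y -16.06 F [ 5.17  1.84 -4.66] w 0.122 gf 62.1 q7 -0.65
tilt z [ 3.9e-03  1.0e-04 -1.0e+00] offset [-0.0008 -0.0012  0.0011] turn -0.0185
[ 0.38149307 -1.10939268  0.94404054]
```

The moment about z jumped to 0.94 N m at yaw −16°, where the bar lines up with the ribs, so the cap has reached its stop. Now I'll release and rise.

Call:
send_rows:
  motion:
    - {"grip":-1,"offset":[0,0,0],"turn":0}
    - {"grip":-1,"offset":[0,0,0],"turn":0}
    - {"grip":-1,"offset":[0,0,0],"turn":0}
    - {"grip":-1,"offset":[0,0,-0.005],"turn":0}
    - {"grip":-1,"offset":[0,0,-0.03],"turn":0}

```text
clock: 5.2
position: [0.4674, 0.2747, 0.1617]
eef_rot: [0.8, 0.6, -0.002, 0.0]
force: [-0.1, 0.3, -0.3]
width: 1.003
grip_force: 0.0
```

Call:
send_rows:
  motion:
    - {"grip":-1,"offset":[0,0,-0.05],"turn":0}
    - {"grip":-1,"offset":[0,0,-0.1],"turn":0}
    - {"grip":-1,"offset":[0,0,-0.12],"turn":0}
    - {"grip":-1,"offset":[0.0,-0.05,-0.12],"turn":0}
    - {"grip":-1,"offset":[0,-0.07,-0.12],"turn":0}

```text
clock: 5.82
position: [0.3991, 0.2956, 0.2829]
eef_rot: [0.8, 0.601, 0.0, -0.001]
force: [-0.7, 0.4, 0.1]
width: 0.999
grip_force: 0.0
```

```bash
python3 - <<'E'
from workcell import *
from h import *
s=state();plan(s,[.50,-.197,.27],0)
s=snapshot("scene");t=snapshot("top")
def crop(s,x,y,w,h,k):
    a=cv2.resize(s["image"][y:y+h,x:x+w,::-1],None,fx=k,fy=k,interpolation=cv2.INTER_CUBIC).astype(float)
    return np.clip(a*1.8,0,255).astype(np.uint8)
cv2.imwrite("pics/after.png",np.hstack([crop(t,130,205,90,90,4),crop(s,310,150,90,90,4)]))
E
```

```text
clk 5.83 pos [0.3991 0.2956 0.2829] yaw_y -16.17 F [-0.68  0.45  0.12] w 0.999 gf 0.0 q7 -0.91
tilt z [-6.0e-04  1.3e-03 -1.0e+00] offset [-0.4451  0.2341  0.0122] turn -0.2822
```

View pics/after.png

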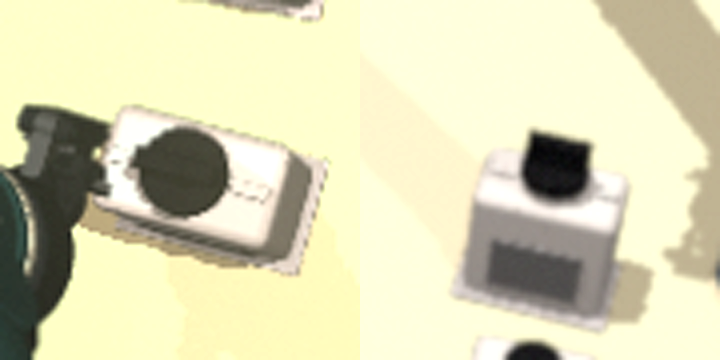

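The pictures show the bar now lying along the rib line, so the cap is shut. The visor blocks a vertical approach over the keys and rows cannot tilt the tool. I'll press with the far finger of the open gripper, so the body stays in front of the visor.

Call:
send_rows:
  motion:
    - {"grip":-1,"offset":[-0.05,0.025,0],"turn":-0.06}
    - {"grip":-1,"offset":[-0.1,0.05,0],"turn":-0.12}
    - {"grip":-1,"offset":[-0.15,0.08,0],"turn":-0.18}
    - {"grip":-1,"offset":[-0.2,0.105,0],"turn":-0.24}
    - {"grip":-1,"offset":[-0.25,0.13,0],"turn":-0.28}

```text
clock: 6.55
position: [0.4567, 0.0157, 0.2829]
eef_rot: [0.708, 0.706, 0.001, 0.0]
force: [2.0, -0.3, -0.3]
width: 1.002
grip_force: 0.0
```

Call:
send_rows:
  motion:
    - {"grip":-1,"offset":[-0.05,0,0],"turn":0}
    - {"grip":-1,"offset":[-0.1,0.0,0],"turn":0}
    - {"grip":-1,"offset":[-0.15,0.0,0],"turn":0}
    - {"grip":-1,"offset":[-0.2,0.0,0],"turn":0}
    - {"grip":-1,"offset":[-0.22,0.0,0],"turn":0}

```text
clock: 7.18
position: [0.4545, -0.2059, 0.283]
eef_rot: [0.711, 0.704, -0.0, 0.001]
force: [0.4, -0.1, 0.6]
width: 0.995
grip_force: 0.0
```

```bash
python3 - <<'E'
from workcell import *
from h import *
s=state();plan(s,[.535,-.197,.09],0)
E
```

```text
clk 7.17 pos [ 0.4545 -0.2059  0.283 ] yaw_y -0.55 F [ 0.45 -0.07  0.56] w 0.995 gf 0.0 q7 0.52
tilt z [ 0.001 -0.002 -1.   ] offset [0.01   0.0802 0.193 ] turn -0.0096
```

Call:
send_rows:
  motion:
    - {"grip":-1,"offset":[0.01,0.04,0.05],"turn":-0.01}
    - {"grip":-1,"offset":[0.01,0.08,0.09],"turn":-0.01}
    - {"grip":-1,"offset":[0.01,0.08,0.14],"turn":-0.01}
    - {"grip":-1,"offset":[0.01,0.08,0.18],"turn":-0.01}
    - {"grip":-1,"offset":[0.01,0.08,0.18],"turn":-0.01}

```text
clock: 7.8
position: [0.5331, -0.1923, 0.0999]
eef_rot: [0.705, 0.709, -0.002, -0.002]
force: [0.6, -1.1, 0.6]
width: 1.002
grip_force: 0.0
```

```bash
python3 - <<'E'
from workcell import *
from h import *
t=snapshot("top");s=snapshot("scene")
plan(state(),[.560,-.197,.085],0)
def crop(s,x,y,w,h,k):
    a=cv2.resize(s["image"][y:y+h,x:x+w,::-1],None,fx=k,fy=k,interpolation=cv2.INTER_CUBIC).astype(float)
    return np.clip(a*1.8,0,255).astype(np.uint8)
cv2.imwrite("pics/key.png",np.hstack([crop(t,325,150,100,100,4),crop(s,145,170,100,100,4)]))
E
```

```text
clk 7.90 pos [ 0.5357 -0.1931  0.1034] yaw_y 0.28 F [-0.65 -0.43  1.01] w 1.002 gf 0.0 q7 0.74
tilt z [ 0.0011 -0.0012 -1.    ] offset [-0.004   0.0243  0.0184] turn 0.005
```

View pics/key.png

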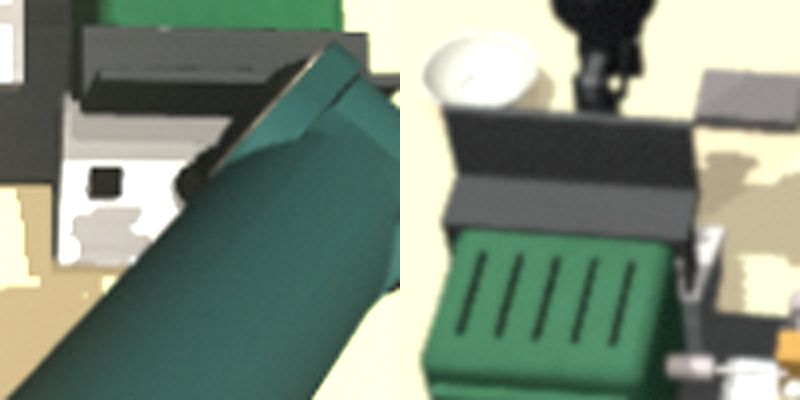

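The top view shows the wrist above and in front of the visor, with the left square key visible at about (351,196) and the round key under the gripper's edge. The scene view shows the gripper in front of the visor plate. Next I'll move forward, then lower while checking force.

Call:
send_rows:
  motion:
    - {"grip":-1,"offset":[-0.004,0.012,0],"turn":0.005}
    - {"grip":-1,"offset":[-0.004,0.024,0],"turn":0.005}
    - {"grip":-1,"offset":[-0.004,0.024,0.01],"turn":0.005}
    - {"grip":-1,"offset":[-0.004,0.024,0.02],"turn":0.005}
    - {"grip":-1,"offset":[-0.004,0.024,0.02],"turn":0.005}

```text
clock: 8.52
position: [0.5588, -0.1955, 0.0822]
eef_rot: [0.707, 0.708, -0.0, -0.001]
force: [-4.1, -0.3, -1.5]
width: 1.005
grip_force: 0.0
```

```bash
python3 - <<'E'
from workcell import *
from h import *
plan(state(),[.560,-.197,.067],0)
E
```

```text
clk 8.53 pos [ 0.5588 -0.1955  0.0822] yaw_y 0.06 F [-4.14 -0.28 -1.52] w 1.005 gf 0.0 q7 0.75
tilt z [-1.5e-03  5.0e-04 -1.0e+00] offset [-0.0015  0.0012  0.0152] turn 0.0011
```

Call:
send_rows:
  motion:
    - {"grip":-1,"offset":[0,0,0],"turn":0}
    - {"grip":-1,"offset":[0,0,0],"turn":0}
    - {"grip":-1,"offset":[0,0,0],"turn":0}
    - {"grip":-1,"offset":[0,0,0],"turn":0}
    - {"grip":-1,"offset":[0,0,0],"turn":0}

```text
clock: 9.15
position: [0.559, -0.1957, 0.0824]
eef_rot: [0.707, 0.707, -0.0, -0.0]
force: [-6.2, -0.3, -1.0]
width: 0.999
grip_force: 0.0
```

```bash
python3 - <<'E'
from workcell import *
from h import *
plan(state(),[.560,-.197,.067],0)
E
```

```text
clk 9.15 pos [ 0.559  -0.1957  0.0824] yaw_y 0.05 F [-6.24 -0.27 -1.  ] w 0.999 gf 0.0 q7 0.75
tilt z [-2.e-04  2.e-04 -1.e+00] offset [-0.0013  0.001   0.0154] turn 0.0009
```

A steady −6 N in x means an open knuckle is leaning on the visor. I'll back off 4 mm; the finger's outer edge still lands on the middle of the key.

Call:
send_rows:
  motion:
    - {"grip":-1,"offset":[-0.001,-0.004,0],"turn":0}
    - {"grip":-1,"offset":[-0.001,-0.004,0.0],"turn":0}
    - {"grip":-1,"offset":[-0.001,-0.004,0.004],"turn":0}
    - {"grip":-1,"offset":[-0.001,-0.004,0.008],"turn":0}
    - {"grip":-1,"offset":[-0.001,-0.004,0.008],"turn":0}

```text
clock: 9.78
position: [0.5549, -0.1966, 0.0738]
eef_rot: [0.707, 0.707, -0.0, -0.0]
force: [-0.4, -0.1, 0.7]
width: 0.997
grip_force: 0.0
```

Call:
send_rows:
  motion:
    - {"grip":-1,"offset":[0,0,0.001],"turn":0}
    - {"grip":-1,"offset":[0,0,0.002],"turn":0}
    - {"grip":-1,"offset":[0,0,0.003],"turn":0}
    - {"grip":-1,"offset":[0,0,0.003],"turn":0}
    - {"grip":-1,"offset":[0,0,0.003],"turn":0}

```text
clock: 10.4
position: [0.5551, -0.1967, 0.0713]
eef_rot: [0.707, 0.707, 0.0, 0.0]
force: [-0.4, 0.7, -0.3]
width: 1.002
grip_force: 0.0
```

```bash
python3 - <<'E'
from workcell import *
from h import *
plan(state(),[.555,-.197,.062],0)
E
```

```text
clk 10.40 pos [ 0.5551 -0.1967  0.0713] yaw_y 0.05 F [-0.44  0.73 -0.28] w 1.002 gf 0.0 q7 0.76
tilt z [ 1.e-04 -0.e+00 -1.e+00] offset [-0.0003 -0.0001  0.0093] turn 0.0009
```

Call:
send_rows:
  motion:
    - {"grip":-1,"offset":[0,0,0.001],"turn":0}
    - {"grip":-1,"offset":[0,0,0.002],"turn":0}
    - {"grip":-1,"offset":[0,0,0.003],"turn":0}
    - {"grip":-1,"offset":[0,0,0.003],"turn":0}
    - {"grip":-1,"offset":[0,0,0.003],"turn":0}

```text
clock: 11.02
position: [0.5551, -0.1967, 0.0683]
eef_rot: [0.707, 0.707, 0.0, 0.0]
force: [-0.3, 0.3, 0.4]
width: 1.002
grip_force: 0.0
```

Call:
send_rows:
  motion:
    - {"grip":-1,"offset":[0,0,0.001],"turn":0}
    - {"grip":-1,"offset":[0,0,0.002],"turn":0}
    - {"grip":-1,"offset":[0,0,0.003],"turn":0}
    - {"grip":-1,"offset":[0,0,0.003],"turn":0}
    - {"grip":-1,"offset":[0,0,0.003],"turn":0}

```text
clock: 11.65
position: [0.5551, -0.1967, 0.0653]
eef_rot: [0.707, 0.707, 0.0, 0.0]
force: [0.1, -0.7, 0.0]
width: 1.002
grip_force: 0.0
```

Call:
send_rows:
  motion:
    - {"grip":-1,"offset":[0,0,0.0005],"turn":0}
    - {"grip":-1,"offset":[0,0,0.001],"turn":0}
    - {"grip":-1,"offset":[0,0,0.0015],"turn":0}
    - {"grip":-1,"offset":[0,0,0.0015],"turn":0}
    - {"grip":-1,"offset":[0,0,0.0015],"turn":0}

```text
clock: 12.28
position: [0.5551, -0.1967, 0.0638]
eef_rot: [0.707, 0.707, 0.0, -0.0]
force: [0.5, 0.8, -0.6]
width: 1.004
grip_force: 0.0
```

Call:
send_rows:
  motion:
    - {"grip":-1,"offset":[0,0,0.0005],"turn":0}
    - {"grip":-1,"offset":[0,0,0.001],"turn":0}
    - {"grip":-1,"offset":[0,0,0.0015],"turn":0}
    - {"grip":-1,"offset":[0,0,0.0015],"turn":0}
    - {"grip":-1,"offset":[0,0,0.0015],"turn":0}

```text
clock: 12.9
position: [0.5551, -0.1967, 0.0623]
eef_rot: [0.707, 0.707, 0.0, -0.0]
force: [-0.3, -0.3, -0.7]
width: 1.0
grip_force: 0.0
```

Call:
send_rows:
  motion:
    - {"grip":-1,"offset":[0,0,0.0005],"turn":0}
    - {"grip":-1,"offset":[0,0,0.001],"turn":0}
    - {"grip":-1,"offset":[0,0,0.001],"turn":0}
    - {"grip":-1,"offset":[0,0,0.001],"turn":0}
    - {"grip":-1,"offset":[0,0,0.001],"turn":0}

```text
clock: 13.52
position: [0.5551, -0.1967, 0.0613]
eef_rot: [0.707, 0.707, 0.0, 0.0]
force: [-0.3, 0.1, 1.0]
width: 0.999
grip_force: 0.0
```

Call:
send_rows:
  motion:
    - {"grip":-1,"offset":[0,0,0.0005],"turn":0}
    - {"grip":-1,"offset":[0,0,0.001],"turn":0}
    - {"grip":-1,"offset":[0,0,0.001],"turn":0}
    - {"grip":-1,"offset":[0,0,0.001],"turn":0}
    - {"grip":-1,"offset":[0,0,0.001],"turn":0}

```text
clock: 14.15
position: [0.5551, -0.1967, 0.0603]
eef_rot: [0.707, 0.707, 0.0, 0.0]
force: [0.3, 0.3, 0.2]
width: 0.999
grip_force: 0.0
```

Call:
send_rows:
  motion:
    - {"grip":-1,"offset":[0,0,0.0005],"turn":0}
    - {"grip":-1,"offset":[0,0,0.001],"turn":0}
    - {"grip":-1,"offset":[0,0,0.001],"turn":0}
    - {"grip":-1,"offset":[0,0,0.001],"turn":0}
    - {"grip":-1,"offset":[0,0,0.001],"turn":0}

```text
clock: 14.78
position: [0.5551, -0.1967, 0.0593]
eef_rot: [0.707, 0.707, 0.0, 0.0]
force: [0.9, 0.4, 0.2]
width: 1.001
grip_force: 0.0
```

Call:
send_rows:
  motion:
    - {"grip":-1,"offset":[0,0,0.0005],"turn":0}
    - {"grip":-1,"offset":[0,0,0.001],"turn":0}
    - {"grip":-1,"offset":[0,0,0.001],"turn":0}
    - {"grip":-1,"offset":[0,0,0.001],"turn":0}
    - {"grip":-1,"offset":[0,0,0.001],"turn":0}

```text
clock: 15.4
position: [0.5551, -0.1967, 0.0583]
eef_rot: [0.707, 0.707, 0.0, 0.0]
force: [-0.3, 0.0, -0.2]
width: 0.998
grip_force: 0.0
```

Call:
send_rows:
  motion:
    - {"grip":-1,"offset":[0,0,0.0005],"turn":0}
    - {"grip":-1,"offset":[0,0,0.001],"turn":0}
    - {"grip":-1,"offset":[0,0,0.001],"turn":0}
    - {"grip":-1,"offset":[0,0,0.001],"turn":0}
    - {"grip":-1,"offset":[0,0,0.001],"turn":0}

```text
clock: 16.02
position: [0.5551, -0.1967, 0.0573]
eef_rot: [0.707, 0.707, 0.0, 0.0]
force: [-0.2, -0.3, -0.2]
width: 1.0
grip_force: 0.0
```

Call:
send_rows:
  motion:
    - {"grip":-1,"offset":[0,0,0.0005],"turn":0}
    - {"grip":-1,"offset":[0,0,0.001],"turn":0}
    - {"grip":-1,"offset":[0,0,0.001],"turn":0}
    - {"grip":-1,"offset":[0,0,0.001],"turn":0}
    - {"grip":-1,"offset":[0,0,0.001],"turn":0}

```text
clock: 16.65
position: [0.5552, -0.1967, 0.0564]
eef_rot: [0.707, 0.707, 0.0, 0.0]
force: [-0.3, -0.2, 0.3]
width: 0.996
grip_force: 0.5
```

```bash
python3 - <<'E'
from workcell import *
from h import *
d=pickle.load(open("s0.pkl","rb"))
t=snapshot("top");s=snapshot("scene")
plan(state(),[.555,-.197,.055],0)
def crop(s,x,y,w,h,k):
    a=cv2.resize(s["image"][y:y+h,x:x+w,::-1],None,fx=k,fy=k,interpolation=cv2.INTER_CUBIC).astype(float)
    return np.clip(a*2.2,0,255).astype(np.uint8)
cv2.imwrite("pics/key2.png",np.hstack([crop(t,340,165,60,60,6),crop(s,160,175,60,60,6)]))
E
```

```text
clk 16.75 pos [ 0.5552 -0.1967  0.0564] yaw_y 0.05 F [-0.08 -0.25  1.66] w 1.001 gf 0.5 q7 0.77
tilt z [ 2.e-04 -0.e+00 -1.e+00] offset [-0.0003 -0.0002  0.0014] turn 0.0009
```

View pics/key2.png

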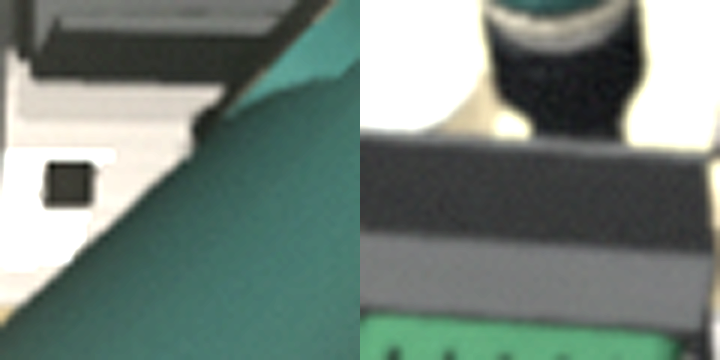

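The picture shows the tool in front of the visor and the left square key untouched at about (351,196). Wrist z force and pad force have just risen, so this is first contact at TCP z ≈ 0.0565. I'll press in small steps.

Call:
send_rows:
  motion:
    - {"grip":-1,"offset":[0,0,0.0005],"turn":0}
    - {"grip":-1,"offset":[0,0,0.001],"turn":0}
    - {"grip":-1,"offset":[0,0,0.001],"turn":0}
    - {"grip":-1,"offset":[0,0,0.001],"turn":0}
    - {"grip":-1,"offset":[0,0,0.001],"turn":0}

```text
clock: 17.38
position: [0.5554, -0.1967, 0.0555]
eef_rot: [0.707, 0.707, 0.0, 0.0]
force: [0.2, 0.6, 3.6]
width: 1.003
grip_force: 1.8
```

Call:
send_rows:
  motion:
    - {"grip":-1,"offset":[0,0,0.0005],"turn":0}
    - {"grip":-1,"offset":[0,0,0.001],"turn":0}
    - {"grip":-1,"offset":[0,0,0.001],"turn":0}
    - {"grip":-1,"offset":[0,0,0.001],"turn":0}
    - {"grip":-1,"offset":[0,0,0.001],"turn":0}

```text
clock: 18.0
position: [0.5557, -0.1968, 0.0547]
eef_rot: [0.707, 0.707, 0.0, 0.001]
force: [0.9, 1.2, 5.0]
width: 1.003
grip_force: 2.5
```

Call:
send_rows:
  motion:
    - {"grip":-1,"offset":[0,0,0.0005],"turn":0}
    - {"grip":-1,"offset":[0,0,0.001],"turn":0}
    - {"grip":-1,"offset":[0,0,0.001],"turn":0}
    - {"grip":-1,"offset":[0,0,0.001],"turn":0}
    - {"grip":-1,"offset":[0,0,0.001],"turn":0}

```text
clock: 18.62
position: [0.5561, -0.1968, 0.0538]
eef_rot: [0.707, 0.708, 0.001, 0.001]
force: [0.3, 0.3, 6.0]
width: 1.0
grip_force: 2.6
```

Call:
send_rows:
  motion:
    - {"grip":-1,"offset":[0,0,0.0004],"turn":0}
    - {"grip":-1,"offset":[0,0,0.0008],"turn":0}
    - {"grip":-1,"offset":[0,0,0.0008],"turn":0}
    - {"grip":-1,"offset":[0,0,0.0008],"turn":0}
    - {"grip":-1,"offset":[0,0,0.0008],"turn":0}

```text
clock: 19.25
position: [0.5552, -0.1968, 0.0526]
eef_rot: [0.707, 0.707, 0.0, 0.0]
force: [1.5, 0.2, 4.4]
width: 1.001
grip_force: 1.9
```

Call:
send_rows:
  motion:
    - {"grip":-1,"offset":[0,0,0.0004],"turn":0}
    - {"grip":-1,"offset":[0,0,0.0008],"turn":0}
    - {"grip":-1,"offset":[0,0,0.0008],"turn":0}
    - {"grip":-1,"offset":[0,0,0.0008],"turn":0}
    - {"grip":-1,"offset":[0,0,0.0008],"turn":0}

```text
clock: 19.88
position: [0.5541, -0.1966, 0.0513]
eef_rot: [0.707, 0.707, -0.0, -0.001]
force: [-4.0, -0.1, 3.1]
width: 1.002
grip_force: 2.2
```

The force fell from 6.0 to 3.1 N, which is well into the click. Now I'll lift straight up and back.

Call:
send_rows:
  motion:
    - {"grip":-1,"offset":[0,0,-0.005],"turn":0}
    - {"grip":-1,"offset":[0,-0.002,-0.02],"turn":0}
    - {"grip":-1,"offset":[0,-0.02,-0.04],"turn":0}
    - {"grip":-1,"offset":[0,-0.05,-0.08],"turn":0}
    - {"grip":-1,"offset":[0,-0.08,-0.12],"turn":0}

```text
clock: 20.5
position: [0.475, -0.1968, 0.1735]
eef_rot: [0.707, 0.708, 0.0, 0.001]
force: [0.9, 0.2, 0.8]
width: 0.997
grip_force: 0.0
```

Call:
send_rows:
  motion:
    - {"grip":-1,"offset":[0,-0.02,-0.05],"turn":0}
    - {"grip":-1,"offset":[0,-0.03,-0.1],"turn":0}
    - {"grip":-1,"offset":[0,-0.03,-0.1],"turn":0}
    - {"grip":-1,"offset":[0,-0.03,-0.1],"turn":0}
    - {"grip":-1,"offset":[0,-0.03,-0.1],"turn":0}

```text
clock: 21.12
position: [0.4448, -0.1964, 0.2707]
eef_rot: [0.707, 0.708, -0.001, -0.001]
force: [0.4, -0.4, -0.7]
width: 1.0
grip_force: 0.0
```

```bash
python3 - <<'E'
from workcell import *
from h import *
plan(state(),[.5,-.197,.25],0)
t=snapshot("top");s=snapshot("scene")
def crop(s,x,y,w,h,k):
    return cv2.resize(s["image"][y:y+h,x:x+w,::-1],None,fx=k,fy=k)
cv2.imwrite("pics/end.png",np.hstack([crop(t,150,140,260,170,1.5),crop(s,145,170,260,170,1.5)]))
E
```

```text
clk 21.12 pos [ 0.4448 -0.1964  0.2707] yaw_y 0.08 F [ 0.43 -0.43 -0.71] w 1.000 gf 0.0 q7 0.53
tilt z [-1.9e-03 -1.0e-04 -1.0e+00] offset [-0.0007  0.0553  0.0206] turn 0.0013
```

View pics/end.png

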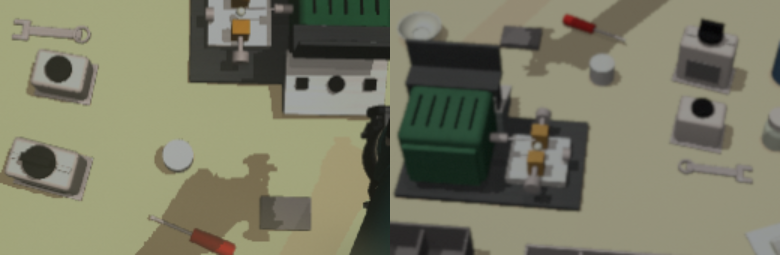

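The picture shows the arm clear of everything, all three keys up, the cap bar in line with the ribs, and the other things where they were. Handing in.

```bash
python3 -c "
from workcell import *
print(close_job())"
```

```text
the job is handed in; nothing more can be done
None
```

I screwed the winged cap shut to its stop, pressed the start key until it clicked and let it spring back, and handed the job in at about 21 s; the hand-in returned no verdict.

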